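Refit the access cover of the spark-dust extractor and hold it down

ROBOT

A 6-joint arm with a two-finger parallel gripper is mounted at the origin on the work surface. World frame = base frame: x ahead of the robot, y to its left, z up, the work surface at z = 0. Lengths are in mm, angles in rad, forces in N, time in s.
With the tool pointing down it reaches from about 350 to 775 mm from the base axis. Payload 7.3 kg.
Tool frame: the origin (TCP) lies at the centre of the arm's flange, where the gripper is bolted on; the fingertips stand 178 mm ahead of it and the grasp point (between the pads) lies 159 mm ahead of it; z points along the fingers, y is the direction in which the jaws open and shut (so a half turn about z gives the same grasp; the last joint's range is limited). The gripper opens to 92 mm and grips with 3 to 60 N. Pads are 19 mm wide; open, the fingers measure 130 mm over their backs; the gripper's body (75 mm by 190 mm) begins 47 mm behind the grasp point.
Start: joints at [1.118, 0.342, 1.524, -0, 1.275, -0.146], TCP at [158.533, 500.495, 404.741] pointing down, gripper open.
Joint ranges: [-2.53, 2.53], [-0.77, 2.02], [0.04, 2.7], [-1, 4.14], [0.28, 2.66], [-3.11, 3.11]. Speed limits (rad/s): [2.57, 2.57, 3.14, 3.14, 3.14, 3.14].

INTERFACE

Orientations are given as [roll, pitch, yaw] about the fixed x, y, z axes, in that order (R = Rz(yaw) Ry(pitch) Rx(roll)).
In Python, from plant import get_obs, capture, close_job gives the robot as it stands. The module is installed in compiled form; this text tells all that it offers.
- The arm moves only by the shell command python3 -m pendant 'ROWS'. ROWS is JSON, a list of rows, each a list of 3 entries, a list of its own where there are three numbers: the shift along the tool's x, y, z in m, then the turn, a rotation vector about the tool's x, y, z in rad, then the finger opening in m, from 0 to 0.0918. In form: [[[tx, ty, tz], [wx, wy, wz], fingers], ...]. A call has 1 to 10 rows; each row is the pose to reach, as a shift and turn from the pose commanded when the call began, along the tool's axes at that moment; what a row does not reach only later rows make up. A row lasts 1/12 s, in which the tool goes at most 41.7 mm and 7.16 degrees, less where a joint would pass 70% of its speed; a pose out of reach is approached as far as the arm can. A call with a gripper value outside its range is refused whole. The fingers move at their own pace and stop on an object; the grip force is fixed at half the most. Time passes only in rows, so rows that repeat a pose let the fingers close. It gives the time, the measured TCP pose, the force and the opening at its end, in the units of the state.
- get_obs(): the state, without advancing time (a new reading comes with each control period).
- capture(name): name is "scene" or "side" or "wrist"; returns a dict with "color" (420x560x3 uint8, red, green, blue), "mtx" (3x3 intrinsics, pixels), "rvec" (rotation vector, rad) and "tvec" (3), from world to camera coordinates, as OpenCV has them. Camera axes: x right, y down, z forward; pixel columns grow to the right and rows downward; lengths in mm; the calibration is good to about 2 mm. A picture is of the moment at which its call begins. There is no depth.
- close_job(): hands the job in, once; it reports no verdict.
The state is a dict: "time": time; "joint_positions": joint angles; "dq": joint speeds; "tau": joint torques, N m; "tool_pos": TCP position; "tcp_rot": TCP orientation; "contact_force": force on the tool from outside, world axes, zero at the start; "moment": the same for the moment, N m; "grip_width": finger opening in mm.
Only numpy, scipy, OpenCV 4.12 (cv2) and the standard library are available. Lean on these libraries where they do the work, as an engineer would, in place of code of your own. Each camera call takes 0.05 s, during which the arm holds its last target. There are 200 camera calls.

TASK

Put the loose aluminium access cover back on the spark-dust extractor box: take it from the wooden battens and push its sleeve fully down over the spigot, with its fastener end above the slot. Then turn the quarter-turn fastener until its blade lines up with the slot, press the cover down flush against the box and finish while still holding it pressed there (do not let go: the seal springs it up again). Leave the other things on the bench where they are.

Things in the scene. Friction and masses are not known exactly. Their poses are not given: they have to be found in the camera images.
- cover: loose flat aluminium plate, 100 (x) x 220 (y) x 4 mm, about 0.4 kg with its fastener, balanced about its middle; origin: centre of its underside, z up. At the start it lies right way up on two wooden battens 30 mm high, nothing else under it. On it along its long axis: sleeve at y = +88 mm, bar handle in the middle, fastener at y = -88 mm. On the box its x and y axes must point as those of the box
- handle (a point): middle of the cover's steel bar handle: bar 14 mm wide (x), 14 mm high, 50 mm long (y), its centre 34 mm above the cover's underside, open underneath (17 mm under the bar but for two legs)
- sleeve_foot (a point): centre of the lower mouth of the cover's sleeve, at the level of the cover's underside. The sleeve is an aluminium tube open at both ends, inner diameter 24 mm, outer 32 mm, top 34 mm above the cover's underside
- fastener_foot (a point): point on the cover's underside on the fastener's axis (88 mm from the middle, opposite the sleeve). The fastener's steel blade, 30 x 8 mm, reaches 10 mm below this point; out of line it stands on the box's top and keeps this end of the cover 10 mm up
- fastener (a joint): fastener's angle about the cover's z axis, counter-clockwise from above positive. At 0 its grip bar, and the blade under the cover parallel to it, lie along the cover's x axis, in line with two small dark marks on the plate: then it is in line with the slot. Starts at 0.8 to 1.4: turn it clockwise to 0 (range -0.6 to 1.6; light friction, stays where left). The blade goes in within about 0.1 of 0
- fastener_grip (a point): on the fastener's axis, 27 mm above the cover's underside; grip bar: black, 44 mm long, 14 mm thick, from 14 to 38 mm above the cover's underside; x of this frame lies along the bar
- extractor: fixed grey steel box, 150 (x) x 270 (y) x 90 mm high, origin at the centre of its foot. Its flat top has a filter opening in the middle, the spigot at y = +88 mm and the slot at y = -88 mm
- spigot_foot (a point): centre of the foot of the upright steel spigot, on the box's top (90 mm above the bench). Spigot: diameter 20 mm, 28 mm high, the last 6 mm tapered to 12 mm
- slot (a point): centre of the slot in the box's top, at the level of the top (90 mm above the bench). The slot is 43 mm long (box x) and 15 mm wide (box y), goes through. Two sprung rubber seal pads beside it, at x = +-36 mm, stand 6 mm proud and push the cover up: about 4 N when touched, 10 N when flush with the top
- jar: bystander: small grey jar, 48 mm diameter, 60 mm high, origin under it
- spray_can: bystander: can, 64 mm diameter, 180 mm high, origin under it
- angle_grinder: bystander: angle grinder lying on the bench, about 240 mm long, 120 mm high, origin under it
- discs: bystander: stack of cutting discs, 115 mm diameter, 14 mm high, origin under it
- offcut: bystander: flat steel strip, 200 x 50 x 6 mm, origin under it
- hammer: bystander: hammer lying on the bench
- wire_brush: bystander: brush lying on the bench
Mind the look-alikes: they are no part of the job. What is shaped like the cover but green is not meant.

How it is judged:
By the outcome, as a careful person would: the job done as asked, in the order asked, and still so for the second after the job is handed in, while the arm keeps its last pose, push and grip.
It also fails if it takes over 54 s, if anything falls off the work surface, if the arm or the gripper's body presses on something with over 40 N, if the wrist force passes 120 N, or if a joint passes its speed limit or range.

## Working session

There is one attempt and no reset: what is moved stays moved. The work goes in short steps, Python scripts to look and compute and a shell command to move; the robot and the scene stay as the last step left them, time stands still between calls to the robot, and variables do not carry over. Pictures are saved under pics/ and viewed, about 8 in all and at most 12, crops included, and the job is handed in when it is done.

```bash
mkdir -p pics; cat > h.py <<'E'
import numpy as np, cv2
from plant import get_obs, capture, close_job
def snap(n,f,crop=None,s=1):
    c=capture(n); im=c["color"][:,:,::-1]
    if crop: x0,y0,x1,y1=crop; im=im[y0:y1,x0:x1]
    im=cv2.resize(im,None,fx=s,fy=s,interpolation=cv2.INTER_CUBIC); cv2.imwrite("pics/"+f,im)
    np.savez("pics/"+f[:-4]+".npz",color=c["color"],mtx=c["mtx"],rvec=c["rvec"],tvec=c["tvec"]); return c
def ray(c,px,z):
    R=cv2.Rodrigues(np.array(c["rvec"],float))[0]; t=np.array(c["tvec"],float).ravel()
    o=-R.T@t; d=R.T@np.linalg.inv(c["mtx"])@np.array([px[0],px[1],1.]); return o+d*(z-o[2])/d[2]
def proj(c,P):
    return cv2.projectPoints(np.array(P,float).reshape(-1,1,3),np.array(c["rvec"],float),np.array(c["tvec"],float),np.array(c["mtx"],float),None)[0].reshape(-1,2)
E
python3 - <<'E'
from h import *
a=snap("scene","a.png",s=1.4)
b=snap("side","b.png",s=1.4); w=snap("wrist","w.png")
print(get_obs())
for c in(a,b,w):
    R=cv2.Rodrigues(np.array(c["rvec"],float))[0]; print((-R.T@np.array(c["tvec"]).ravel()).round(), R[2].round(2), c["mtx"][0,0])
E
```

```text
{'time': 0.15, 'joint_positions': array([ 1.11801372e+00,  3.42583094e-01,  1.52474894e+00, -3.37006604e-07,
        1.27537392e+00, -1.46004602e-01]), 'dq': array([ 0.00153778, -0.00332949, -0.00350452,  0.00287668,  0.00063679,
       -0.00035878]), 'tau': array([ 1.80383096e-03, -4.31471086e+01, -2.44354266e+01,  7.18209101e-02,
        5.35445928e-02, -5.56106431e-05]), 'tool_pos': array([158.49041904, 500.42310322, 404.21087574]), 'tcp_rot': array([-3.14049115e+00, -1.61651797e-04,  2.83481466e+00]), 'contact_force': array([-0.41040791, -0.59045228,  0.56453455]), 'moment': array([-0.00088176, -0.04552409,  0.03670185]), 'grip_width': 91.87965648986226}
[ 939.  653. 1019.] [-0.31 -0.55 -0.77] 392.87626902969936
[ 304.  775. 1125.] [ 0.17 -0.59 -0.79] 449.1141054282693
[ 90. 522. 384.] [ 0.25 -0.08 -0.96] 300.421435453225
```

View pics/a.png

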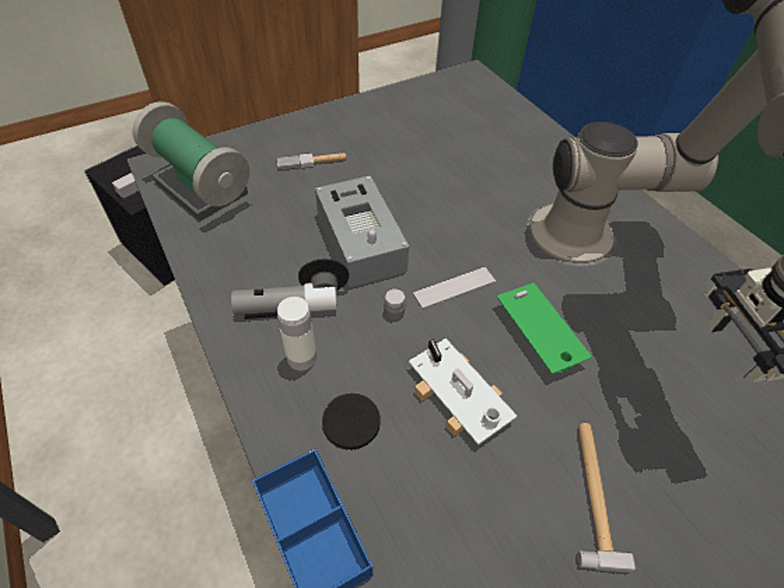

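View pics/b.png

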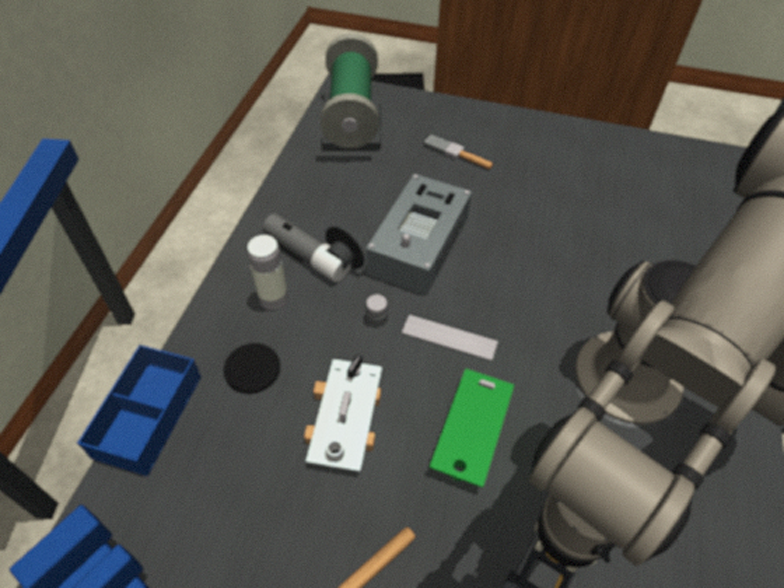

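The scene view shows the white aluminium plate on battens at (462,390), with handle, sleeve (490,416) and black fastener (435,350). The green plate at (545,328) lies flat with no handle, so it is the look-alike. The box is at (362,228), spigot (372,236), slot (348,192). I'll confirm with one enlarged composite.

```bash
python3 - <<'E'
import cv2,numpy as np
from h import *
a=np.load("pics/a.npz")["color"][:,:,::-1]; b=np.load("pics/b.npz")["color"][:,:,::-1]
def cr(im,x,y): return cv2.resize(im[y:y+75,x:x+100],(400,300),interpolation=cv2.INTER_CUBIC)
A=dict(np.load("pics/a.npz"))
cv2.imwrite("pics/crops.png",np.vstack([np.hstack([cr(a,280,242),cr(a,215,120)]),np.hstack([cr(b,200,255),cr(b,255,122)])]))
E
```

```text
(no output)
```

View pics/crops.png

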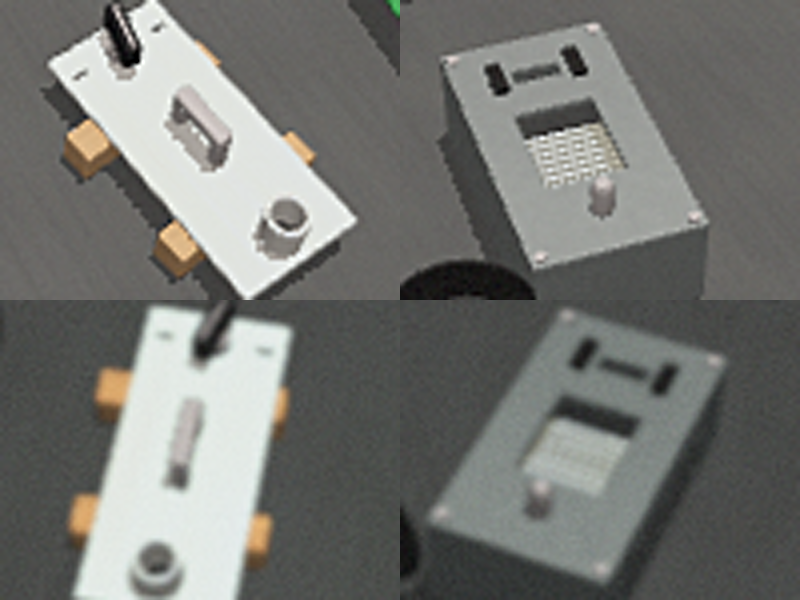

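```bash
python3 - <<'E'
from h import *
from scipy.optimize import least_squares
C=[dict(np.load("pics/a.npz")),dict(np.load("pics/b.npz"))]
off={'ca':(280,242),'ba':(215,120),'cb':(200,255),'bb':(255,122)}
sub={'ca':(0,0),'ba':(400,0),'cb':(0,300),'bb':(400,300)}
def raw(k,u,v): return np.array([(u-sub[k][0]+.5)/4-.5+off[k][0],(v-sub[k][1]+.5)/4-.5+off[k][1]])
cov=[('ca',50,63,(None,)),]
# local points: (name,k,u,v,x,y,z world)
cover=[('ca',50,63,-50,-110,34),('ca',357,220,50,110,34),('ca',247,298,-50,110,34),('ca',290,213,0,88,64),
('cb',150,307,-50,-110,34),('cb',293,326,50,-110,34),('cb',158,560,0,88,64),('ca',204,112,0,0,71)]
box=[('ba',537,72,0,-88,90),('ba',602,180,0,88,118),('bb',623,368,0,-88,90),('bb',540,487,0,88,118)]
# which side is +x? yaw from -y end to +y end; sign sx handled by rigid transform
for nm,L in(('cover',cover),('box',box)):
    def f(p,full=False):
        r=[]
        for k,u,v,x,y,z in L:
            c,s=np.cos(p[2]),np.sin(p[2])
            q=proj(C[0 if k[1]=='a' else 1],[[p[0]+c*x-s*y,p[1]+s*x+c*y,z]])[0]-raw(k,u,v); r.append(q)
        return np.array(r).ravel()
    best=min((least_squares(f,[400,200,y0],loss='soft_l1') for y0 in(-2,-1,0,1,2,3)),key=lambda s:s.cost)
    print(nm,best.x.round(3),f(best.x).reshape(-1,2).round(1).tolist())
    for k,u,v,x,y,z in L: print(k,(x,y),ray(C[0 if k[1]=='a' else 1],raw(k,u,v),z).round(0))
for k,u,v,z in[('ca',80,76,34),('ca',157,27,34),('cb',165,335,34),('cb',265,351,34),('ba',450,61,90),('ba',592,28,90),('ba',696,217,90),('ba',540,258,90)]:
    print(k,ray(C[0 if k[1]=='a' else 1],raw(k,u,v),z).round(0))
E
```

```text
cover [561.882 268.825   0.582] [[0.2, -1.9], [-18.2, 21.6], [22.2, -28.3], [-0.6, -0.9], [3.2, 0.4], [-67.2, 4.5], [0.9, 0.2], [-9.2, 9.0]]
ca (-50, -110) [585. 155.  34.]
ca (50, 110) [463. 361.  34.]
ca (-50, 110) [561. 372.  34.]
ca (0, 88) [514. 345.  64.]
cb (-50, -110) [590. 151.  34.]
cb (50, -110) [488. 137.  34.]
cb (0, 88) [516. 342.  64.]
ca (0, 0) [524. 257.  71.]
box [ 503.211 -231.176 -232.625] [[-0.7, -0.3], [-0.3, 0.3], [0.3, 0.6], [0.3, 0.2]]
ba (0, -88) [ 489. -316.   90.]
ba (0, 88) [ 515. -145.  118.]
bb (0, -88) [ 492. -321.   90.]
bb (0, 88) [ 517. -145.  118.]
ca [571. 175.  34.]
ca [498. 166.  34.]
cb [572. 170.  34.]
cb [501. 162.  34.]
ba [ 551. -365.   90.]
ba [ 418. -346.   90.]
ba [453. -96.  90.]
ba [ 586. -115.   90.]
```

```bash
cat >> h.py <<'E'
from scipy.spatial.transform import Rotation as Ro
def go(p,yaw,tiltv=(0,0,0)):
    """tool-frame shift (m) and rotvec from the measured pose to grasp-point p (mm), tool down with yaw, then world tilt vector"""
    o=get_obs(); R0=Ro.from_euler('xyz',o["tcp_rot"])
    R1=Ro.from_rotvec(tiltv)*Ro.from_euler('xyz',[np.pi,0,yaw])
    t=np.array(p,float)-R1.apply([0,0,159])
    print("t",o["time"],"shift",(R0.inv().apply(t-o["tool_pos"])/1000).round(4),"rot",(R0.inv()*R1).as_rotvec().round(4),"grip",R0.apply([0,0,159])+o["tool_pos"],"yaw",o["tcp_rot"].round(4),"F",o["contact_force"].round(1),"w",round(o["grip_width"],1))
E
python3 - <<'E'
from h import *
C=[dict(np.load("pics/a.npz")),dict(np.load("pics/b.npz"))]
for i,u,v,z in[(0,293,305,180),(1,262,245,180),(0,323,275,100),(0,335,297,60),(1,348,240,100),(0,395,295,60),(1,376,300,60)]: print(ray(C[i],((u)/1.4,v/1.4),z).round())
go((524.5,256,64+80),1.686)
E
```

```text
[770.  18. 180.]
[776.  19. 180.]
[664. -89. 100.]
[656. -50.  60.]
[ 640. -113.  100.]
[535.   7.  60.]
[541.   0.  60.]
t 0.15 shift [-0.4228 -0.1224  0.1013] rot [-1.1000e-03  5.0000e-04  1.1488e+00] grip [158.41302631 500.26390265 245.21097427] yaw [-3.1405e+00 -2.0000e-04  2.8348e+00] F [-0.4 -0.6  0.6] w 91.9
```

```bash
python3 -m pendant '[[[-0.423,-0.122,0.101],[0,0,1.149],0.09],[[-0.423,-0.122,0.101],[0,0,1.149],0.09],[[-0.423,-0.122,0.101],[0,0,1.149],0.09],[[-0.423,-0.122,0.101],[0,0,1.149],0.09],[[-0.423,-0.122,0.101],[0,0,1.149],0.09],[[-0.423,-0.122,0.101],[0,0,1.149],0.09],[[-0.423,-0.122,0.101],[0,0,1.149],0.09],[[-0.423,-0.122,0.101],[0,0,1.149],0.09],[[-0.423,-0.122,0.101],[0,0,1.149],0.09],[[-0.423,-0.122,0.101],[0,0,1.149],0.09]]'
python3 -c "
from h import *
go((524.5,256,64+80),1.686)"
```

```text
time: 0.98
tool_pos: [498.0, 273.9, 310.9]
tcp_rot: [-3.141, -0.0, 1.679]
contact_force: [0.4, 1.2, -0.2]
grip_width: 90.2
t 0.9833 shift [-0.0206  0.0245  0.0079] rot [-0.0003 -0.0001 -0.007 ] grip [497.91332569 273.87592098 151.91318641] yaw [-3.1413e+00 -1.0000e-04  1.6790e+00] F [ 0.4  1.2 -0.2] w 90.2
```

```bash
python3 -m pendant '[[[-0.013,0.015,0.005],[0,0,0],0.09],[[-0.013,0.015,0.005],[0,0,0],0.09],[[-0.013,0.015,0.005],[0,0,0],0.09]]'
python3 -c "
from h import *
go((524.5,256,64),1.686); snap('wrist','w1.png',s=1.4)"
```

```text
time: 1.23
tool_pos: [513.4, 263.3, 305.6]
tcp_rot: [-3.14, 0.0, 1.683]
contact_force: [-0.5, 1.0, 0.4]
grip_width: 90.0
t 1.2333 shift [-0.0085  0.0104  0.0826] rot [-0.0019  0.0001 -0.0025] grip [513.10372332 263.27888717 146.64303131] yaw [-3.1397e+00  1.0000e-04  1.6835e+00] F [-0.5  1.   0.4] w 90.0
```

View pics/w1.png

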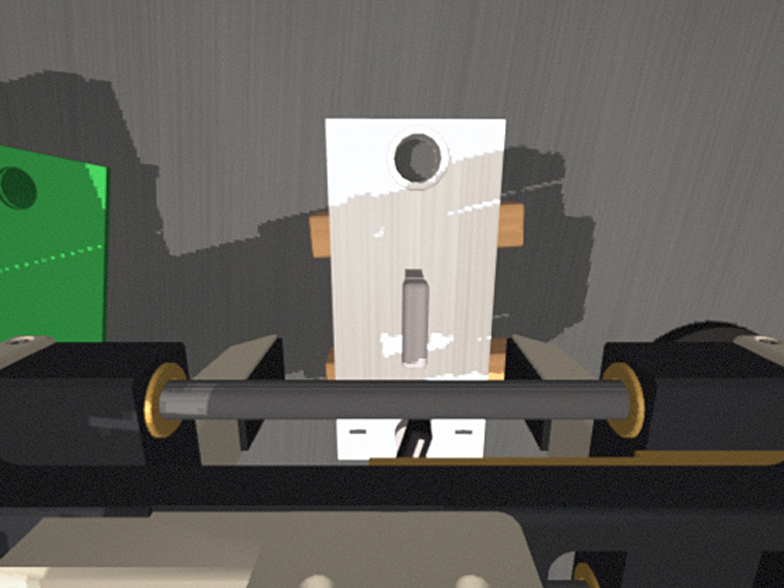

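The wrist view shows the cover well aligned: handle (415,322), sleeve mouth (418,157), marks (357,432) and (463,432), fastener (413,440).

```bash
python3 -c "
from h import *
c=dict(np.load('pics/w1.npz'))
for u,v,z in[(415,281,71),(415,364,71),(418,157,64),(357,432,34),(463,432,34),(326,119,34),(505,119,34)]: print(ray(c,((u+.5)/1.4-.5,(v+.5)/1.4-.5),z).round(1))
go((524.5,256,64),1.686)"
```

```text
[521.1 283.8  71. ]
[527.  236.8  71. ]
[515.2 345.7  64. ]
[497.9 165.6  34. ]
[569.7 173.7  34. ]
[463.2 361.5  34. ]
[562.2 372.6  34. ]
t 1.2833 shift [-0.0095  0.011   0.0831] rot [-0.0015 -0.0001 -0.0009] grip [512.38691082 264.15583639 147.14112322] yaw [-3.1401e+00 -1.0000e-04  1.6851e+00] F [0.4 0.1 1. ] w 89.8
```

```bash
python3 -m pendant '[[[-0.0075,0.0115,0.02],[0,0,0.006],0.09],[[-0.0075,0.0115,0.05],[0,0,0.006],0.09],[[-0.0075,0.0115,0.07],[0,0,0.006],0.09],[[-0.0075,0.0115,0.083],[0,0,0.006],0.06],[[-0.0075,0.0115,0.083],[0,0,0.006],0.03],[[-0.0075,0.0115,0.083],[0,0,0.006],0.0],[[-0.0075,0.0115,0.083],[0,0,0.006],0.0],[[-0.0075,0.0115,0.083],[0,0,0.006],0.0],[[-0.0075,0.0115,0.083],[0,0,0.006],0.0],[[-0.0075,0.0115,0.083],[0,0,0.006],0.0]]'
python3 -c "
from h import *
go((524.5,258,64),1.679)"
```

```text
time: 2.12
tool_pos: [525.3, 258.2, 224.5]
tcp_rot: [3.14, -0.0, 1.68]
contact_force: [0.6, 0.7, -0.3]
grip_width: 47.4
t 2.1167 shift [-0.0001 -0.0008  0.0015] rot [ 0.0016 -0.0004  0.001 ] grip [525.55523695 258.32072647  65.50928997] yaw [ 3.14e+00 -4.00e-04  1.68e+00] F [ 0.6  0.7 -0.3] w 47.4
```

```bash
python3 -m pendant '[[[0,0,0.001],[0,0,0],0.0],[[0,0,0.001],[0,0,0],0.0],[[0,0,0.001],[0,0,0],0.0],[[0,0,0.001],[0,0,0],0.0],[[0,0,0.001],[0,0,0],0.0],[[0,0,0.001],[0,0,0],0.0],[[0,0,0.001],[0,0,0],0.0],[[0,0,0.001],[0,0,0],0.0]]'
python3 -c "
from h import *
go((524.5,258,64),1.679)"
```

```text
time: 2.78
tool_pos: [525.2, 258.0, 222.5]
tcp_rot: [-3.142, -0.0, 1.68]
contact_force: [0.6, -0.4, 0.5]
grip_width: 13.7
t 2.7833 shift [ 0.0001 -0.0007 -0.0005] rot [-0.     -0.      0.0007] grip [525.23121684 258.02668278  63.51289779] yaw [-3.1416 -0.      1.6797] F [ 0.6 -0.4  0.5] w 13.7
```

```bash
python3 -m pendant '[[[0,0,-0.01],[0,0,0],0.0],[[0,0,-0.03],[0,0,0],0.0],[[0,0,-0.06],[0,0,0],0.0],[[0,0,-0.09],[0,0,0],0.0],[[0,0,-0.12],[0,0,0],0.0],[[0,0,-0.14],[0,0,0],0.0],[[0,0,-0.14],[0,0,0],0.0],[[0,0,-0.14],[0,0,0],0.0]]'
python3 -c "
from h import *
go((503,-231.5,204),1.422)"
```

```text
time: 3.45
tool_pos: [525.0, 258.0, 363.1]
tcp_rot: [3.14, -0.0, 1.68]
contact_force: [-0.4, 0.0, -3.4]
grip_width: 14.2
t 3.45 shift [-4.842e-01 -7.520e-02 -2.000e-04] rot [ 0.0015 -0.0006  0.2579] grip [525.24879957 258.12879649 204.13670192] yaw [ 3.1400e+00 -4.0000e-04  1.6799e+00] F [-0.4  0.  -3.4] w 14.2
```

```bash
python3 -m pendant '[[[-0.012,-0.002,0],[0,0,0.01],0.0],[[-0.036,-0.006,0],[0,0,0.02],0.0],[[-0.07,-0.011,0],[0,0,0.04],0.0],[[-0.105,-0.016,0],[0,0,0.06],0.0],[[-0.14,-0.022,0],[0,0,0.08],0.0],[[-0.175,-0.027,0],[0,0,0.1],0.0],[[-0.21,-0.033,0],[0,0,0.12],0.0],[[-0.245,-0.038,0],[0,0,0.14],0.0],[[-0.28,-0.043,0],[0,0,0.16],0.0],[[-0.315,-0.049,0],[0,0,0.18],0.0]]'
python3 -m pendant '[[[-0.032,-0.005,0],[0,0,0.02],0.0],[[-0.06,-0.01,0],[0,0,0.04],0.0],[[-0.09,-0.015,0],[0,0,0.05],0.0],[[-0.115,-0.019,0],[0,0,0.06],0.0],[[-0.13,-0.021,0],[0,0,0.07],0.0],[[-0.135,-0.022,0],[0,0,0.078],0.0],[[-0.135,-0.022,0],[0,0,0.078],0.0],[[-0.135,-0.022,0],[0,0,0.078],0.0]]'
python3 -c "
from h import *
go((503,-231.5,174),1.422)"
```

```text
time: 4.28
tool_pos: [509.6, -62.5, 360.3]
tcp_rot: [-3.137, -0.001, 1.498]
contact_force: [0.9, -0.4, -3.7]
grip_width: 13.5
time: 4.95
tool_pos: [478.9, -193.1, 361.4]
tcp_rot: [-3.139, -0.002, 1.421]
contact_force: [0.2, 0.7, -3.4]
grip_width: 13.7
t 4.95 shift [-0.0344  0.0296  0.0282] rot [-0.0024 -0.0015 -0.0007] grip [ 478.55441596 -192.83154016  202.36342549] yaw [-3.1392e+00 -1.5000e-03  1.4213e+00] F [ 0.2  0.7 -3.4] w 13.7
```

```bash
python3 -m pendant '[[[-0.012,0.01,0.005],[0,0,0],0.0],[[-0.025,0.02,0.015],[0,0,0],0.0],[[-0.0345,0.0295,0.025],[0.001,0.001,0],0.0],[[-0.0345,0.0295,0.028],[0.001,0.001,0],0.0],[[-0.0345,0.0295,0.028],[0.001,0.001,0],0.0],[[-0.0345,0.0295,0.028],[0.001,0.001,0],0.0]]'
python3 - <<'E'
from h import *
a=snap("scene","a2.png")["color"]; b=snap("side","b2.png")["color"]; w=snap("wrist","w2.png")["color"]
go((503,-231.5,174),1.422)
f=lambda i,x,y:cv2.resize(i[y:y+100,x:x+133,::-1],(400,300),interpolation=cv2.INTER_CUBIC)
f2=lambda i:cv2.resize(i[40:340,80:480,::-1],(400,300))
cv2.imwrite("pics/c2.png",np.vstack([np.hstack([f(a,195,85),f(b,235,95)]),np.hstack([f2(w),f2(w)*0])]))
E
```

```text
time: 5.45
tool_pos: [503.2, -230.7, 334.2]
tcp_rot: [-3.139, -0.002, 1.423]
contact_force: [0.3, 0.3, -3.4]
grip_width: 13.7
t 5.6 shift [-0.0004 -0.0002  0.0021] rot [-0.0004 -0.001   0.0008] grip [ 503.1894982  -231.00067829  176.13382941] yaw [-3.1412e+00 -1.0000e-03  1.4228e+00] F [ 0.9 -0.4 -3.5] w 13.5
```

View pics/c2.png

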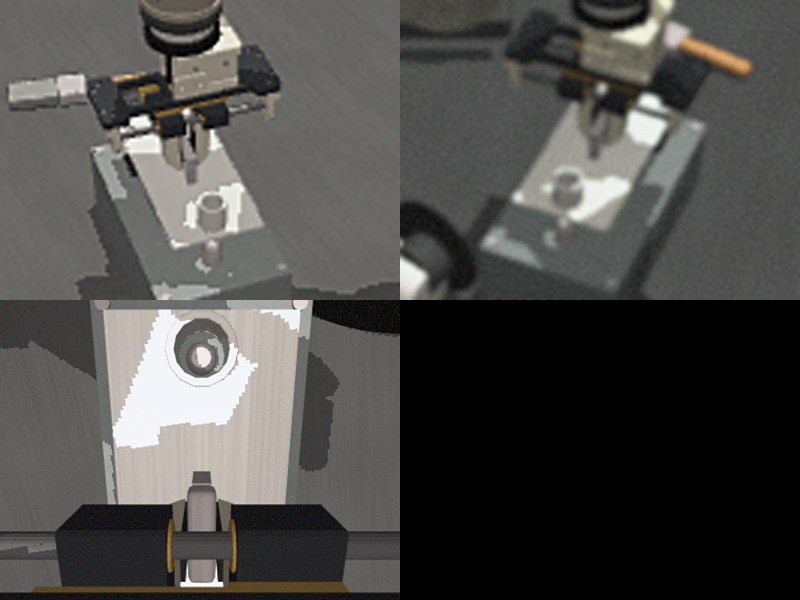

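The composite shows the cover held level above the box; in the wrist view (lower left) the spigot tip, crop (203,356), is already visible inside the sleeve mouth (201,349).

```bash
python3 - <<'E'
from h import *
c=dict(np.load('pics/w2.npz'))
print("sleeve",ray(c,(281.5,89),176),"spigot",ray(c,(283,97),118))
o=get_obs();g=o["tool_pos"]+Ro.from_euler('xyz',o["tcp_rot"]).apply([0,0,159]);print(g)
y=-.149
print("expected sleeve",g+88*np.array([-np.sin(y),np.cos(y),0]))
im=c['color'][50:130,240:325,::-1]; cv2.imwrite('pics/w2z.png',cv2.resize(im,None,fx=7,fy=7,interpolation=cv2.INTER_CUBIC))
E
```

```text
sleeve [ 515.44775262 -144.49841815  176.        ] spigot [ 516.7304281 -142.5487115  118.       ]
[ 503.1894982  -231.00067829  176.13382941]
expected sleeve [ 516.25303544 -143.97571638  176.13382941]
```

View pics/w2z.png

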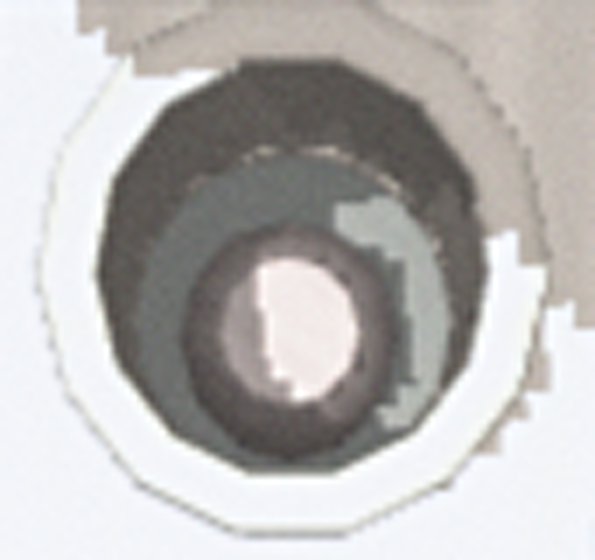

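```bash
python3 - <<'E'
from h import *
t=-0.057*np.array([np.cos(-.149),np.sin(-.149),0])
go((503.6,-228.1,150),1.422,t)
go((503.6,-228.1,129),1.422,t)
E
```

```text
t 5.6 shift [ 0.0121 -0.0001  0.0264] rot [-0.0004 -0.058   0.0008] grip [ 503.1894982  -231.00067829  176.13382941] yaw [-3.1412e+00 -1.0000e-03  1.4228e+00] F [ 0.9 -0.4 -3.5] w 13.5
t 5.6 shift [ 0.0121 -0.0001  0.0474] rot [-0.0004 -0.058   0.0008] grip [ 503.1894982  -231.00067829  176.13382941] yaw [-3.1412e+00 -1.0000e-03  1.4228e+00] F [ 0.9 -0.4 -3.5] w 13.5
```

```bash
python3 -m pendant '[[[0.004,0,0.004],[0,-0.02,0],0.0],[[0.008,0,0.01],[0,-0.04,0],0.0],[[0.012,0,0.018],[0,-0.058,0],0.0],[[0.012,0,0.026],[0,-0.058,0],0.0],[[0.012,0,0.03],[0,-0.058,0],0.0],[[0.012,0,0.034],[0,-0.058,0],0.0],[[0.012,0,0.034],[0,-0.058,0],0.0],[[0.012,0,0.034],[0,-0.058,0],0.0]]'
python3 - <<'E'
from h import *
t=-0.057*np.array([np.cos(-.149),np.sin(-.149),0])
go((503.6,-228.1,129),1.422,t);print(get_obs()["moment"])
E
```

```text
time: 6.27
tool_pos: [505.0, -220.2, 300.4]
tcp_rot: [-3.14, 0.057, 1.422]
contact_force: [-0.1, 0.6, -3.0]
grip_width: 13.9
t 6.2667 shift [ 0.0018 -0.0002  0.0125] rot [-0.0014 -0.0005 -0.0004] grip [ 503.49012483 -229.08715958  141.60441281] yaw [-3.1402  0.0565  1.4216] F [-0.1  0.6 -3. ] w 13.9
[ 0.160795    0.12195573 -0.05330766]
```

```bash
python3 -m pendant '[[[0.0007,0,0.004],[0,0,0],0.0],[[0.001,0,0.008],[0,0,0],0.0],[[0.001,0,0.0115],[0,0,0],0.0],[[0.001,0,0.0125],[0,0,0],0.0],[[0.001,0,0.0125],[0,0,0],0.0],[[0.001,0,0.0125],[0,0,0],0.0]]'
python3 - <<'E'
from h import *
t=-0.057*np.array([np.cos(-.149),np.sin(-.149),0])
go((503.6,-228.1,129),1.422,t);print(get_obs()["moment"])
E
```

```text
time: 6.77
tool_pos: [505.1, -219.9, 288.1]
tcp_rot: [-3.141, 0.057, 1.422]
contact_force: [-1.3, 0.1, -2.8]
grip_width: 13.8
t 6.7667 shift [ 0.0007 -0.0003  0.0003] rot [-0.0008  0.0001 -0.0002] grip [ 503.61670908 -228.84767346  129.32213507] yaw [-3.1408  0.0571  1.4218] F [-1.3  0.1 -2.8] w 13.8
[-0.00105438  0.08126744 -0.01359974]
```

```bash
python3 -m pendant '[[[0.0005,0,0.001],[0,0,0],0.0],[[0.0005,0,0.002],[0,0,0],0.0],[[0.0005,0,0.0025],[0,0,0],0.0],[[0.0005,0,0.0025],[0,0,0],0.0]]'
python3 - <<'E'
from h import *
t=-0.057*np.array([np.cos(-.149),np.sin(-.149),0])
go((503.6,-228.1,129),1.422,t);print(get_obs()["moment"])
E
```

```text
time: 7.1
tool_pos: [505.0, -219.7, 287.8]
tcp_rot: [3.141, 0.059, 1.422]
contact_force: [-5.9, 2.5, 14.8]
grip_width: 13.3
t 7.1 shift [ 0.0006 -0.0001 -0.    ] rot [ 0.0006  0.0016 -0.0001] grip [ 503.71720358 -228.94593275  129.03410315] yaw [3.141  0.0586 1.4219] F [-5.9  2.5 14.8] w 13.3
[ 0.20498057  1.17807647 -0.13443954]
```

```bash
python3 -m pendant '[[[0,0,-0.001],[0,0,0],0.05],[[0,0,-0.001],[0,0,0],0.05],[[0,0,-0.001],[0,0,0],0.05],[[0,0,-0.001],[0,0,0],0.05],[[0,0,-0.01],[0,0,0],0.06],[[0,0,-0.04],[0,0.02,0],0.06],[[0,0,-0.07],[0,0.058,0],0.06],[[-0.03,0,-0.08],[0,0.058,0],0.06],[[-0.06,0,-0.08],[0,0.058,0],0.06],[[-0.09,0,-0.08],[0,0.058,0],0.06]]'
python3 - <<'E'
from h import *
go((490,-318.5,210),1.0)
a=capture("scene");b=capture("side");w=capture("wrist")
np.savez("pics/a3",**a);np.savez("pics/b3",**b);np.savez("pics/w3",**w)
f=lambda i,x,y:cv2.resize(i[y:y+75,x:x+100,::-1],(400,300),interpolation=cv2.INTER_CUBIC)
f2=lambda i:cv2.resize(i[:,:,::-1],(400,300))
cv2.imwrite("pics/c3.png",np.vstack([np.hstack([f(a["color"],215,120),f(b["color"],255,122)]),np.hstack([f2(w["color"]),f2(w["color"])*0])]))
E
```

```text
time: 7.93
tool_pos: [492.6, -304.5, 372.6]
tcp_rot: [3.14, 0.001, 1.423]
contact_force: [0.3, -1.0, -0.8]
grip_width: 59.3
t 7.9333 shift [-0.0142 -0.0006  0.0036] rot [1.800e-03 1.000e-04 4.234e-01] grip [ 492.89645244 -304.60962833  213.58150621] yaw [3.1398e+00 5.0000e-04 1.4234e+00] F [ 0.3 -1.  -0.8] w 59.3
```

View pics/c3.png

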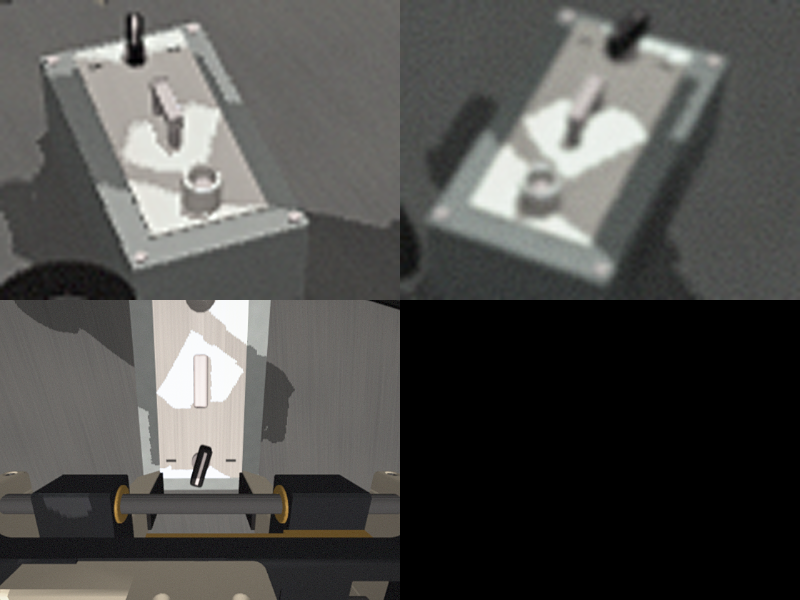

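Cover is sleeve-down on the box with the fastener end up; in the wrist view (400×300 panel) the black grip bar runs (194,183)–(208,148), the handle sits at (201,80), marks at (171,160)/(231,160).

```bash
python3 - <<'E'
from h import *
c=dict(np.load('pics/w3.npz'))
# segment dark grip
x0,y0=245,180
g=cv2.cvtColor(c["color"],cv2.COLOR_RGB2GRAY)[y0:270,x0:320]
m=(g<60).astype(np.uint8); n,l,s,ce=cv2.connectedComponentsWithStats(m)
k=[i for i in range(1,n) if 100<s[i,4]<1500]; print(s[k].tolist())
for q in [(171,160),(231,160),(201,54.5),(201,107)]:
    z=104 if q[1]==160 else 138
    print(ray(c,(q[0]*1.4,q[1]*1.4),z).round(1))
p=ray(c,(194.5*1.4,183*1.4),138);r=ray(c,(208*1.4,148*1.4),138);print(p,r,np.arctan2(*(r-p)[1::-1]))
o=cv2.resize(c["color"][y0:270,x0:320,::-1],None,fx=8,fy=8,interpolation=cv2.INTER_CUBIC);cv2.imwrite("pics/w3z.png",o)
E
```

```text
[[22, 24, 29, 58, 730]]
[ 454.2 -311.4  104. ]
[ 525.9 -322.5  104. ]
[ 507.2 -205.4  138. ]
[ 500.  -252.2  138. ]
[ 480.77895347 -330.56647136  138.        ] [ 500.74397962 -294.23476374  138.        ] 1.0683211591658268
```

View pics/w3z.png

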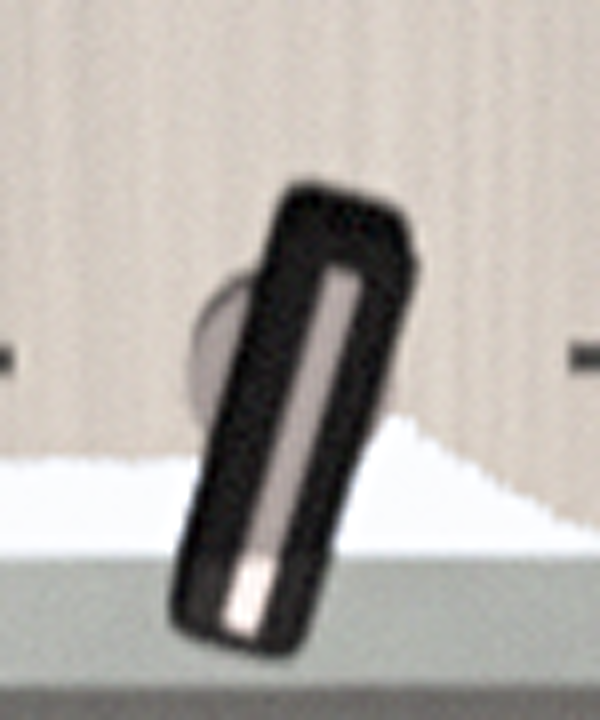

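The stripe on the grip runs (342,268)–(240,635) in the crop, so I compute its angle and centre at bar-top height.

```bash
python3 - <<'E'
from h import *
c=dict(np.load('pics/w3.npz'))
f=lambda u,v:ray(c,(245+(u+.5)/8-.5,180+(v+.5)/8-.5),138)
p,r=f(240,635),f(342,268); a=np.arctan2(*(r-p)[1::-1]); print(p,r,(p+r)/2,a,np.linalg.norm(r-p))
m1,m2=ray(c,(171*1.4,160*1.4),104),ray(c,(231*1.4,160*1.4),104)
print((m1+m2)/2, "phi",a-np.arctan2(*(m2-m1)[1::-1]))
xy=(p+r)[:2]/2
go((*xy,170),a); go((*xy,126),a)
E
```

```text
[ 482.13393775 -333.08947163  138.        ] [ 497.2642404  -298.22536519  138.        ] [ 489.69908908 -315.65741841  138.        ] 1.1613447295837698 38.005683479934376
[ 490.03481892 -316.96351317  104.        ] phi 1.3152910489600869
t 8.0833 shift [-0.0105 -0.0008  0.0418] rot [-0.0005 -0.0007  0.2576] grip [ 492.04108158 -305.34714865  211.83294368] yaw [-3.1412e+00 -7.0000e-04  1.4189e+00] F [-0.2  0.2 -0. ] w 60.0
t 8.0833 shift [-0.0105 -0.0008  0.0858] rot [-0.0005 -0.0007  0.2576] grip [ 492.04108158 -305.34714865  211.83294368] yaw [-3.1412e+00 -7.0000e-04  1.4189e+00] F [-0.2  0.2 -0. ] w 60.0
```

```bash
python3 -m pendant '[[[-0.005,0,0.02],[0,0,0.1],0.05],[[-0.0105,-0.001,0.04],[0,0,0.2],0.05],[[-0.0105,-0.001,0.06],[0,0,0.257],0.05],[[-0.0105,-0.001,0.075],[0,0,0.257],0.05],[[-0.0105,-0.001,0.084],[0,0,0.257],0.05],[[-0.0105,-0.001,0.084],[0,0,0.257],0.02],[[-0.0105,-0.001,0.084],[0,0,0.257],0.0],[[-0.0105,-0.001,0.084],[0,0,0.257],0.0],[[-0.0105,-0.001,0.084],[0,0,0.257],0.0],[[-0.0105,-0.001,0.084],[0,0,0.257],0.0]]'
python3 -m pendant '[[[0,0,0],[0,0,0],0.0],[[0,0,0],[0,0,0],0.0],[[0,0,0],[0,0,0],0.0],[[0,0,0],[0,0,0],0.0]]'
python3 - <<'E'
from h import *
go((489.8,-316.5,128),-0.152)
E
```

```text
time: 8.92
tool_pos: [490.2, -314.1, 287.5]
tcp_rot: [3.141, -0.0, 1.165]
contact_force: [-0.3, 0.2, 0.8]
grip_width: 21.1
time: 9.25
tool_pos: [490.2, -314.1, 287.4]
tcp_rot: [3.141, -0.0, 1.165]
contact_force: [0.3, 0.4, 6.7]
grip_width: 20.1
t 9.25 shift [-0.0023  0.0006  0.0004] rot [ 4.0000e-04 -8.0000e-04  1.3168e+00] grip [ 490.32885918 -314.13973828  128.38329024] yaw [ 3.1408e+00 -3.0000e-04  1.1648e+00] F [0.3 0.4 6.7] w 20.1
```

Opening stopped at 20 mm: the tips are squeezing the round hub under the bar (14 mm). I'll open, rise 8 mm and grip the bar itself.

```bash
python3 -m pendant '[[[0,0,0],[0,0,0],0.035],[[0,0,0],[0,0,0],0.035],[[-0.002,0,-0.005],[0,0,0],0.035],[[-0.002,0,-0.008],[0,0,0],0.0],[[-0.002,0,-0.008],[0,0,0],0.0],[[-0.002,0,-0.008],[0,0,0],0.0],[[-0.002,0,-0.008],[0,0,0],0.0],[[-0.002,0,-0.008],[0,0,0],0.0],[[-0.002,0,-0.008],[0,0,0],0.0],[[-0.002,0,-0.008],[0,0,0],0.0]]'
python3 - <<'E'
from h import *
go((489.8,-316.5,136),-0.152);print(get_obs()["moment"])
E
```

```text
time: 10.08
tool_pos: [489.1, -315.8, 294.4]
tcp_rot: [-3.14, -0.001, 1.165]
contact_force: [-0.9, 0.4, 1.0]
grip_width: 13.9
t 10.0833 shift [-0.0003  0.0009 -0.0006] rot [-1.6000e-03  3.0000e-04  1.3167e+00] grip [ 488.97191994 -315.65042818  135.42821954] yaw [-3.1403e+00 -7.0000e-04  1.1647e+00] F [-0.9  0.4  1. ] w 13.9
[-0.24161532  0.11686026 -0.06135173]
```

```bash
python3 -m pendant '[[[0,0,0],[0,0,0.1],0.0],[[0,0,0],[0,0,0.2],0.0],[[0,0,0],[0,0,0.31],0.0],[[0,0,0],[0,0,0.42],0.0],[[0,0,0],[0,0,0.53],0.0],[[0,0,0],[0,0,0.64],0.0],[[0,0,0],[0,0,0.75],0.0],[[0,0,0],[0,0,0.86],0.0],[[0,0,0],[0,0,0.96],0.0],[[0,0,0],[0,0,1.06],0.0]]'
python3 -m pendant '[[[0,0,0],[0,0,0.08],0.0],[[0,0,0],[0,0,0.16],0.0],[[0,0,0],[0,0,0.22],0.0],[[0,0,0],[0,0,0.255],0.0],[[0,0,0],[0,0,0.255],0.0],[[0,0,0],[0,0,0.255],0.0]]'
python3 - <<'E'
from h import *
go((489.8,-316.5,136),-0.152);print(get_obs()["moment"])
a=capture("scene");b=capture("side");w=capture("wrist")
np.savez("pics/w4",**w)
f=lambda i,x,y:cv2.resize(i[y:y+75,x:x+100,::-1],(400,300),interpolation=cv2.INTER_CUBIC)
f2=lambda i:cv2.resize(i[:,:,::-1],(400,300))
cv2.imwrite("pics/c4.png",np.vstack([np.hstack([f(a["color"],215,100),f(b["color"],255,102)]),np.hstack([f2(w["color"]),f2(w["color"])*0])]))
E
```

```text
time: 10.92
tool_pos: [488.9, -315.5, 293.7]
tcp_rot: [-3.139, 0.002, 0.1]
contact_force: [-0.5, 0.7, -2.9]
grip_width: 13.7
time: 11.42
tool_pos: [489.0, -315.7, 293.8]
tcp_rot: [-3.14, 0.002, -0.149]
contact_force: [0.1, -0.1, -2.5]
grip_width: 14.0
t 11.4167 shift [ 0.0009  0.0007 -0.0012] rot [-0.0017  0.0021  0.0031] grip [ 488.74455618 -315.35752402  134.80420119] yaw [-3.1399e+00  2.1000e-03 -1.4890e-01] F [ 0.1 -0.1 -2.5] w 14.0
[-0.28342251  0.22409176 -0.04794946]
```

View pics/c4.png

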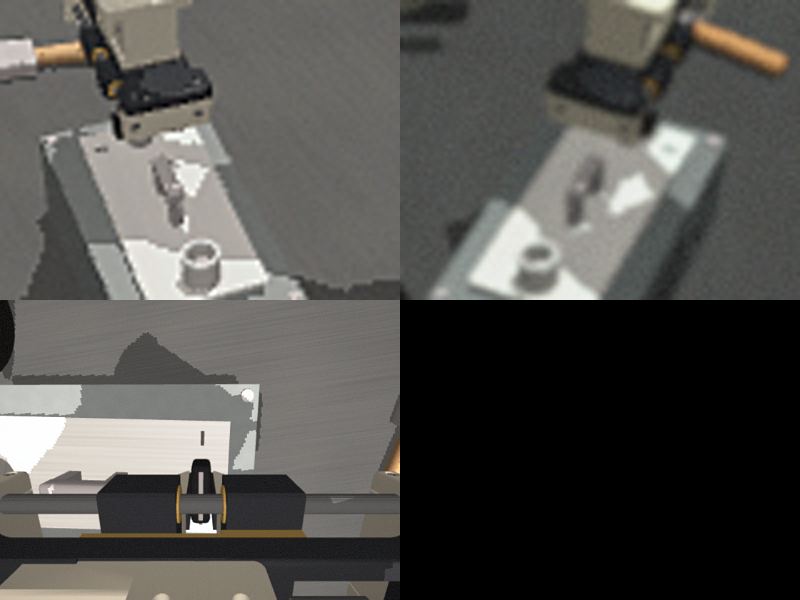

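Grip bar is now in line with the dark mark (202,138 in the wrist panel). Pressing down in small steps.

```bash
python3 -m pendant '[[[0,0.0005,0.002],[0,0,0],0.0],[[0,0.001,0.004],[0,0,0],0.0],[[0,0.0012,0.006],[0,0,0],0.0],[[0,0.0015,0.008],[0,0,0],0.0],[[0,0.0015,0.009],[0,0,0],0.0],[[0,0.0015,0.009],[0,0,0],0.0]]'
python3 - <<'E'
from h import *
go((489.8,-316.5,124),-0.149);print(get_obs()["moment"])
E
```

```text
time: 12.07
tool_pos: [488.9, -317.4, 286.0]
tcp_rot: [-3.141, 0.0, -0.15]
contact_force: [-2.6, 1.1, 5.8]
grip_width: 13.5
t 12.0667 shift [ 0.0007 -0.0011  0.003 ] rot [-0.0006  0.0002 -0.0014] grip [ 488.88143932 -317.34901714  126.98264606] yaw [-3.141e+00  2.000e-04 -1.504e-01] F [-2.6  1.1  5.8] w 13.5
[-0.00091258  0.25298785 -0.02375903]
```

```bash
python3 -m pendant '[[[0,0,0.001],[0,0,0],0.0],[[0,0,0.002],[0,0,0],0.0],[[0,0,0.003],[0,0,0],0.0],[[0,0,0.003],[0,0,0],0.0]]'
python3 -m pendant '[[[0,0,0.0005],[0,0,0],0.0],[[0,0,0.001],[0,0,0],0.0],[[0,0,0.001],[0,0,0],0.0]]'
```

```text
time: 12.4
tool_pos: [488.6, -317.4, 283.9]
tcp_rot: [-3.141, 0.001, -0.15]
contact_force: [-5.5, 1.4, 11.2]
grip_width: 13.8
time: 12.65
tool_pos: [488.5, -317.4, 283.8]
tcp_rot: [3.141, 0.0, -0.15]
contact_force: [-8.4, 3.7, 18.2]
grip_width: 13.6
```

```bash
python3 -m pendant '[[[-0.0003,0,0.0005],[0,0,0],0.0],[[-0.0006,0,0.0008],[0,0,0],0.0],[[-0.0006,0,0.0008],[0,0,0],0.0]]'
python3 - <<'E'
from h import *
o=get_obs();print(o["contact_force"],o["moment"],o["tool_pos"])
a=capture("scene");b=capture("side");w=capture("wrist")
np.savez("pics/w5",**w)
f=lambda i,x,y:cv2.resize(i[y:y+75,x:x+100,::-1],(400,300),interpolation=cv2.INTER_CUBIC)
f2=lambda i:cv2.resize(i[:,:,::-1],(400,300))
w4=np.load("pics/w4.npz")["color"]
cv2.imwrite("pics/c5.png",np.vstack([np.hstack([f(a["color"],215,115),f(b["color"],255,112)]),np.hstack([f2(w["color"]),f2(w4)])]))
E
```

```text
time: 12.9
tool_pos: [488.2, -317.3, 283.8]
tcp_rot: [3.141, -0.001, -0.15]
contact_force: [-7.4, 4.0, 21.5]
grip_width: 13.8
[-7.40510074  4.04865706 21.455554  ] [ 0.76436913  1.13368157 -0.02360749] [ 488.19169454 -317.27733463  283.75322144]
```

View pics/c5.png

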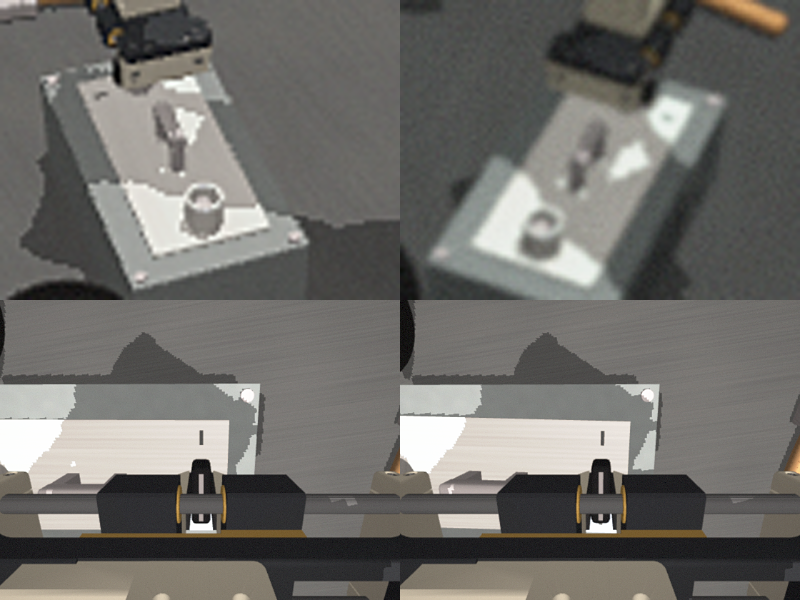

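```bash
python3 -m pendant '[[[0,0,0.0002],[0,0,0],0.0],[[0,0,0.0002],[0,0,0],0.0],[[0,0,0.0002],[0,0,0],0.0],[[0,0,0.0002],[0,0,0],0.0],[[0,0,0.0002],[0,0,0],0.0],[[0,0,0.0002],[0,0,0],0.0]]'
python3 -c "
from plant import *
o=get_obs();print(o['contact_force'],o['tool_pos'])
print(close_job())"
```

```text
time: 13.55
tool_pos: [488.2, -317.3, 283.8]
tcp_rot: [3.141, -0.001, -0.15]
contact_force: [-7.9, 3.9, 23.0]
grip_width: 13.9
[-7.85049604  3.89571562 23.03091374] [ 488.20096896 -317.25887842  283.76624832]
the job is handed in; nothing more can be done
None
```

The cover is on the extractor box and I handed the job in at about 13.6 s, with the gripper still holding it pressed down.

- **What I did:**
  - Took the aluminium cover by its handle, not the green look-alike.
  - Set its sleeve down over the spigot and let go of the handle.
  - Gripped the fastener bar, turned it clockwise about 1.31 rad into line, and pressed the cover down.
- **Seating:** When the cover was set down, it met the box at the height I had worked out for a fully seated sleeve.
- **Fastener:** The last picture shows the grip bar in line with the dark mark beside it.
- **Flush:** The tool went down 10.0 mm, the full height of the blade. After that it did not move further while the force rose to a steady 23 N, about twice the seal's push. The mark stayed in the same place in the wrist picture, so the cover moved down with the tool.
- **What was off:**
  - My first grip on the fastener closed on its hub (20 mm opening instead of 14). I rose 8 mm and gripped the bar again.
  - A side force of about 8 N remained at the end.
  - No check measured the gap between cover and box directly. I judged it flush from travel, force and pictures.
- **Other things on the bench:** I did not move any on purpose, and I saw none disturbed in the views I took. I took no full picture of the bench at the end.

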